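# Hold a keypad phone on the sprung contacts of a test cradle

### The arm

A 7-joint arm with a two-finger parallel gripper is mounted at the origin on a cart in front of the work surface, level with it; the furniture and walls round the work are solid. World frame = base frame: x ahead of the robot, y to its left, z up, the work surface at z = 0. Lengths are in m, angles in rad, forces in N, time in s.
With the tool pointing down it reaches from about 0.4 to 0.85 m from the base axis. Payload 10.4 kg.
Tool frame: the origin (TCP) lies at the very end of the fingers, on their centre line; the grasp point (between the pads) lies 19 mm behind it; z points along the fingers, y is the line along which they close (so a half turn about z gives the same grasp; the last joint's range is limited). The gripper opens to 87 mm and grips with 3 to 60 N. Pads are 19 mm wide; open, the fingers measure 117 mm over their backs; the gripper's body (75 mm by 190 mm) begins 51 mm behind the grasp point.
Start: joints at [-1.164, 0.332, -0.065, 1.46, 0.022, 1.35, -0.088], TCP at [0.26, 0.568, 0.223] pointing down, gripper open.
Joint ranges: [-2.6, 2.6], [-0.5, 2.12], [-1.47, 1.34], [0.16, 2.42], [-1.27, 4.41], [0.06, 2.06], [-2.6, 2.6]. Speed limits (rad/s): [2.22, 2.22, 2.79, 2.79, 3.14, 3.14, 3.14].

### API

Orientations are given as a 3x3 rotation matrix whose columns are the frame's x, y, z axes.
In Python, from workcell import bot gives the robot as it stands.
- The arm moves only by the tool play_rows, never from a script. Its argument "commands" is a list of rows, each an object of numbers: "x", "y", "z": the shift along the tool's x, y, z in mm; "ax", "ay", "az": the turn, a rotation vector about the tool's x, y, z in rad. In form: [{"x": .., "y": .., "z": .., "ax": .., "ay": .., "az": ..}, ...]. A call has 1 to 10 rows; each row is the pose to reach, as a shift and turn from the pose commanded when the call began, along the tool's axes at that moment; what a row does not reach only later rows make up. A row lasts 1/8 s, in which the tool goes at most 62.5 mm and 10.7 degrees, less where a joint would pass 70% of its speed; a pose out of reach is approached as far as the arm can. A call with a gripper value outside its range is refused whole. "gripper" is the opening, from -1 (shut) to 1 (fully open), set as the call begins (left out, the last holds). The fingers move at their own pace and stop on an object; "grip_force" is the grip in N (left out, the last holds). Time passes only in rows, so rows that repeat a pose let the fingers close. It gives the time, the measured TCP pose, the force, the opening and the grip force at its end, in the units of the state.
- bot.observe(): the state, without advancing time (a new reading comes with each control period).
- bot.get_image(name): name is "side" or "top"; returns the picture (480x640x3 uint8, red, green, blue); there is no depth.
- bot.camera_params(name): a dict with "fov_y" (degrees; the focal length in pixels is half the picture's height over the tangent of half this angle, whatever the lens; pixels are square), "cx", "cy" (the principal point, pixels), "rvec" (rotation vector, rad) and "tvec" (3), from world to camera coordinates, as OpenCV has them. Camera axes: x right, y down, z forward; pixel columns grow to the right and rows downward; lengths in m; the calibration is good to about 2 mm. A picture is of the moment at which its call begins. camera_params takes no time and is no camera call.
- bot.close_job(): hands the job in; it is judged then, once.
The state is a dict: "t": time; "joint_pos": joint angles; "qd": joint speeds; "tau": joint torques, N m; "tool_pos": TCP position; "tcp_rot": TCP orientation; "wrist_force": force on the tool from outside, world axes, zero at the start; "ft_torque": the same for the moment, N m; "width": finger opening in m; "grasp_force": force on a finger pad.
Only numpy, scipy, OpenCV 4.12 (cv2) and the standard library are available. Lean on these libraries where they do the work, as an engineer would, in place of code of your own. Each camera call takes 0.05 s, during which the arm holds its last target. There are 200 camera calls.

### The job

Pick up the dark blue keypad phone and lay it face up on the black sprung bed of the test cradle, with its keypad end between the two guide cheeks and facing the contact head. Then hold it there with one slanting push, down on the bed with roughly 10 N and forward into the spring-loaded contact head, so that the yellow pointers stand in the green band, never driving the head back against its end stop. Finish while still holding that push, do not let go, and leave the tweezers, the battery, the blue fuse box, the green-capped jar, the flux tub and the small spool where they are.

Things in the scene. Friction and masses are not known exactly. Their poses are not given: they have to be found in the camera images.
- phone_mid (a point): dark blue keypad phone, 107 x 47 x 15 mm, about 80 to 115 g, loose, lying face up on the pale cloth (cloth surface z = -0.0024). The point is its very centre, 7.5 mm above its underside. x runs along its length towards the screen end (so -x towards the keypad end), y across its 47 mm width, z up out of its screen face.
- phone_foot (a point): middle of the phone's keypad end face (53.5 mm from phone_mid along the phone's -x, 7.5 mm above its underside).
- cradle: test cradle fixed to the bench: aluminium base plate 150 x 80 mm, 3 to 9 mm above the cloth, x = -65 to +85 mm. Origin on the cloth; x is the push direction (from the open end towards the contact head), z up. Two grey guide cheeks at x = 23 to 85, y = +-28 to +-36 mm, tops 34 mm above the cloth (gap 56 mm). Spring housing 44 mm high at x = 75 to 85. Green band on the cheek tops.
- bed_top (a point): centre of the top of the black bed, which moves with it: at rest 9 mm back (-x) from the cradle's origin and 24 mm above the cloth. The bed is 102 mm long (cradle x = -60 to +42 mm) and 34 mm wide, narrower than the phone, which overhangs it by 6.5 mm a side; 15 mm clear over the plate there. Axes as the cradle.
- bed (a joint): how far the sprung bed is pressed down, m: 0 at rest, 0.008 at its stop. It starts to sink at 2 N and takes 2 N more a millimetre (about 10 N at 0.004, 18 N at the stop).
- contact_head (a joint): how far the contact head is pushed back along the cradle's +x, m: 0 at rest, 0.016 at its end stop; spring 700 N/m (about 6 N at 9 mm), springs back. Its two yellow pointers stand in the green band from 0.006 to 0.012.
- head_face (a point): contact head: black sliding block, 50 mm wide, 12 mm thick, with four brass pins. The point is the middle of its front face at the level of the resting bed top (at rest 45 mm along +x from the cradle's origin); it moves with the head, whose face reaches from 12 mm below to 20 mm above it. Axes as the cradle.
- tweezers: bystander: black tweezers, 120 x 12 x 8 mm, lying on the bench; origin under the middle.
- battery: bystander: dark flat phone battery, 54 x 38 x 6 mm; origin under the middle.
- fuse_box: bystander: small blue card box, 56 x 28 x 24 mm; origin under the middle.
- jar_green: bystander: small jar with green cap, 34 mm across, 38 mm high; origin under the middle.
- flux_tub: bystander: cream tub of flux, 68 mm across, 32 mm high; origin under the middle.
- spool_small: bystander: small solder spool, 45 x 36 x 20 mm; origin under the middle.
There are look-alikes about, which are no part of the job. Of the things that look like the part that bears phone_mid, the middle-sized one is meant.

How it is judged:
By the outcome, as a careful person would: the job done as asked, in the order asked, and still so for the second after the job is handed in, while the arm keeps its last pose, push and grip.
It also fails if it takes over 40 s, if anything falls off the work surface, if the arm or the gripper's body presses on something with over 40 N, if the wrist force passes 120 N, or if a joint passes its speed limit or range.

## Working session

There is one attempt and no reset: what is moved stays moved. The work goes in short steps, Python scripts to look and compute and a tool call to move; the robot and the scene stay as the last step left them, time stands still between calls to the robot, and variables do not carry over. Pictures are saved under pics/ and viewed, at most 10 in all, crops included, and the job is handed in when it is done.

Besides the shell and the picture viewer there is one more tool, called after "Call:" in YAML: its name, and indented under it one key for each argument. play_rows: Moves the arm, as the interface text tells. Its arguments: {"type":"object","properties":{"commands":{"type":"array"},"gripper":{"type":"number"},"grip_force":{"type":"number"}},"required":["commands"]}

```bash
mkdir -p pics; python3 - <<'E'
from workcell import bot
import cv2
for n in ("top","side"):
    im=bot.get_image(n); cv2.imwrite(f"pics/{n}0.png",im[:,:,::-1]); print(n,bot.camera_params(n))
s=bot.observe(); print(s)
E
```

```text
top {'fov_y': 50.35047892212229, 'cx': 317.7432590876372, 'cy': 235.08543978326065, 'rvec': array([ 2.14240919, -2.17374732,  0.10910848]), 'tvec': array([0.29848262, 0.50642166, 1.26189242])}
side {'fov_y': 49.96295329759993, 'cx': 323.82627387669544, 'cy': 244.87390303072692, 'rvec': array([ 0.5647354 , -2.46339418,  1.49050634]), 'tvec': array([0.55850054, 0.03329783, 1.32746438])}
{'t': 0.1, 'joint_pos': array([-1.16358449,  0.33280941, -0.06471274,  1.46084335,  0.02158727,
        1.34987893, -0.08851614]), 'qd': array([-1.10171193e-03, -3.20489594e-05,  1.16037705e-03, -1.48655441e-03,
       -1.98061347e-03, -7.68685267e-06, -1.64252553e-03]), 'tau': array([ 1.46899925e-03, -6.24544716e+01,  2.45113252e-02, -3.90719748e+01,
       -6.15101354e-02,  3.65473086e-02,  6.86504609e-05]), 'tool_pos': array([0.26028939, 0.56785248, 0.22183974]), 'tcp_rot': array([[-9.09049193e-01,  4.16688530e-01, -4.83393271e-04],
       [ 4.16688809e-01,  9.09048471e-01, -1.14648715e-03],
       [-3.83001303e-05, -1.24363778e-03, -9.99999226e-01]]), 'wrist_force': array([-0.05000135,  0.75645901, -0.31537559]), 'ft_torque': array([-0.00771145, -0.00702649,  0.02559606]), 'grasp_force': 0.0, 'width': 0.08698109899761527}
```

View pics/top0.png

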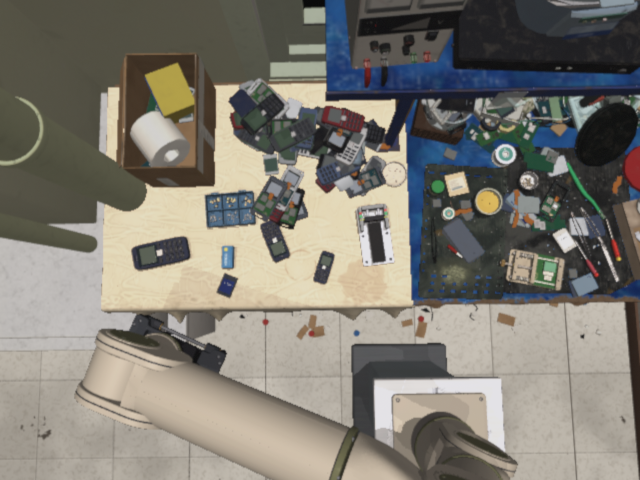

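View pics/side0.png

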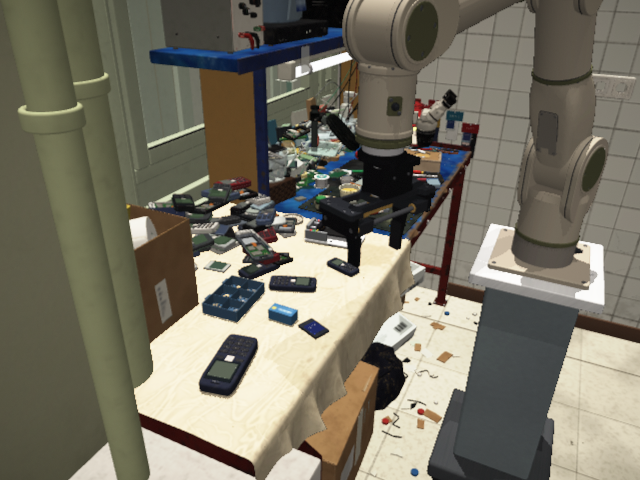

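The top view shows three keypad phones: a large one at (161,253), the mid one at (275,241) and a small one at (324,267). The cradle is at (376,235), head end towards the top at about (372,212). I'll zoom in on this area.

```bash
cat > h.py <<'E'
import numpy as np,cv2
from workcell import bot
def cam(n):
    p=bot.camera_params(n); f=240/np.tan(np.radians(p['fov_y'])/2)
    K=np.array([[f,0,p['cx']],[0,f,p['cy']],[0,0,1]]); R=cv2.Rodrigues(np.array(p['rvec']))[0]
    return K,R,np.array(p['tvec'])
def ray(n,uv,z):
    K,R,t=cam(n); uv=np.atleast_2d(uv).astype(float)
    d=(R.T@np.linalg.inv(K)@np.c_[uv,np.ones(len(uv))].T).T; c=-R.T@t
    return c+d*((z-c[2])/d[:,2])[:,None]
def proj(n,P):
    K,R,t=cam(n); q=(K@(R@np.atleast_2d(P).T+t[:,None])).T; return q[:,:2]/q[:,2:]
E
python3 - <<'E'
import cv2,numpy as np
from h import *
a=cv2.imread('pics/top0.png')[195:295,255:405]; b=cv2.imread('pics/side0.png')[205:305,255:405]
cv2.imwrite('pics/z1.png',np.vstack([cv2.resize(x,(450*1,300),interpolation=cv2.INTER_CUBIC) for x in (a,b)]))
print(ray('top',[(275,241),(376,235),(324,267),(161,253),(108,305),(408,305)],0))
im=cv2.imread('pics/top0.png'); g=cv2.cvtColor(im,cv2.COLOR_BGR2HSV)
m=(g[:,:,2]<110).astype(np.uint8)*255
cs,_=cv2.findContours(m[200:300],cv2.RETR_EXTERNAL,cv2.CHAIN_APPROX_NONE,offset=(0,200))
for c in cs:
    if cv2.contourArea(c)>60:
        (x,y),wh,an=cv2.minAreaRect(c); 
        if 110<x<420:
            w=ray('top',c[:,0],0.0126)[:,:2].astype(np.float32)
            r=cv2.minAreaRect(w); print((x,y),cv2.contourArea(c),np.round(r[0],4),np.round(r[1],4),r[2])
E
```

```text
[[0.50039864 0.40232585 0.        ]
 [0.51205737 0.14071812 0.        ]
 [0.4312863  0.27647204 0.        ]
 [0.47361467 0.69802171 0.        ]
 [0.3419378  0.83164614 0.        ]
 [0.33154272 0.06414667 0.        ]]
(226.8017120361328, 285.1293029785156) 255.0 [0.3882 0.5243] [0.0357 0.0517] 66.91549682617188
(323.5838317871094, 267.1026916503906) 373.0 [0.4305 0.2775] [0.0337 0.0805] 71.94709014892578
(160.60589599609375, 252.9764404296875) 1290.5 [0.4728 0.695 ] [0.0641 0.1454] 11.778093338012695
(376.3999938964844, 234.79995727539062) 583.0 [0.5118 0.1411] [0.1379 0.0538] 6.418211460113525
(256.5, 230.5) 2244.0 [0.5276 0.4499] [0.2621 0.158 ] 89.07923126220703
```

View pics/z1.png

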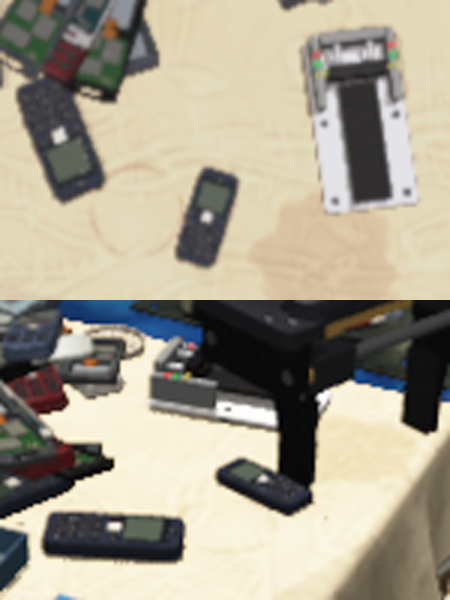

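The crop shows the mid phone with its screen end towards the robot and its keypad end pointing up and slightly left. The cradle is open towards the robot, with its head at the top, so both point roughly along +x. Next I measure both precisely.

```bash
cat > meas.py <<'E'
from h import *
def phone(n,z,box,im):
    x0,y0,x1,y1=box; h=cv2.cvtColor(im[y0:y1,x0:x1],cv2.COLOR_RGB2HSV)
    return h
E
python3 - <<'E'
from h import *
im=cv2.imread('pics/top0.png'); g=cv2.cvtColor(im,cv2.COLOR_BGR2HSV); Z0=-0.0024
# phone: non-cloth pixels (cloth is yellowish and bright) inside a polygon round it
pm=np.zeros(im.shape[:2],np.uint8); cv2.fillPoly(pm,[np.array([(258,223),(279,220),(283,233),(293,255),(293,261),(272,265),(266,255)])],255)
dark=((g[:,:,2]<150)*255).astype(np.uint8)&pm
dark=cv2.morphologyEx(dark,cv2.MORPH_CLOSE,np.ones((3,3)))
c=max(cv2.findContours(dark,0,1)[0],key=cv2.contourArea)
for z in (0.0126,0.006):
    r=cv2.minAreaRect(ray('top',c[:,0],z)[:,:2].astype(np.float32)); print('phone',z,np.round(r[0],4),np.round(r[1],4),r[2])
    print(np.round(cv2.boxPoints(r),4).tolist())
# screen: bright-greenish blob gives width axis check
# bed: dark pixels rows below cheeks
h,s,v=cv2.split(g)
pts=[];wid=[]
for y in range(224,262):
    row=np.where(v[y,362:394]<90)[0]+362
    if len(row)>3: pts.append((row.min()-.5,row.max()+.5,y))
pts=np.array(pts,float); print(pts[[0,5,10,20,-3,-1]])
L=ray('top',pts[:,[0,2]],.0216);R=ray('top',pts[:,[1,2]],.0216)
M=(L+R)/2; vx,vy,x0,y0=cv2.fitLine(M[3:-3,:2].astype(np.float32),cv2.DIST_L2,0,.01,.01).ravel(); print('bed axis',vx,vy,x0,y0,'w',np.median(np.linalg.norm(L-R,axis=1)),'rear',M[-1],'ang',np.degrees(np.arctan2(vy,vx)))
w=(((v>185)&(s<40))*255).astype(np.uint8); w[:, :355]=0; w[:,400:]=0; w[:200]=0; w[275:]=0
c=np.vstack([k for k in cv2.findContours(w,0,1)[0] if cv2.contourArea(k)>8]); hull=cv2.convexHull(c)
q=ray('top',hull[:,0],.0066)[:,:2].astype(np.float32); r=cv2.minAreaRect(q); print('plate',np.round(r[0],4),np.round(r[1],4),r[2]); print(np.round(cv2.boxPoints(r),4).tolist())
o=np.zeros_like(im); o[...]=im; o[dark>0]=(0,0,255); o[w>0]=(0,255,0)
for a,b,y in pts: o[int(y),int(a+.5)]=(255,0,255); o[int(y),int(b)]=(255,0,255)
cv2.imwrite('pics/m1.png',cv2.resize(o[195:285,250:410],None,fx=5,fy=5,interpolation=cv2.INTER_NEAREST))
E
```

```text
phone 0.0126 [0.5002 0.4016] [0.1072 0.053 ] 16.010820388793945
[[0.44130000472068787, 0.4122999906539917], [0.45590001344680786, 0.361299991607666], [0.5590000152587891, 0.39089998602867126], [0.5443999767303467, 0.44179999828338623]]
phone 0.006 [0.5008 0.4022] [0.1077 0.0533] 16.01081657409668
[[0.4417000114917755, 0.41290000081062317], [0.4564000070095062, 0.36169999837875366], [0.5600000023841858, 0.391400009393692], [0.5453000068664551, 0.44269999861717224]]
[[367.5 379.5 224. ]
 [368.5 380.5 229. ]
 [368.5 381.5 234. ]
 [370.5 382.5 244. ]
 [372.5 384.5 259. ]
 [372.5 380.5 261. ]]
bed axis 0.99400395 0.109344184 0.49052605 0.143086 w 0.03049723064468598 rear [0.44345539 0.14346366 0.0216    ] ang 6.277512
plate [0.5058 0.1436] [0.1399 0.082 ] 5.834763050079346
[[0.4320000112056732, 0.17730000615119934], [0.44040000438690186, 0.09570000320672989], [0.5795999765396118, 0.10989999771118164], [0.5713000297546387, 0.1914999932050705]]
```

View pics/m1.png

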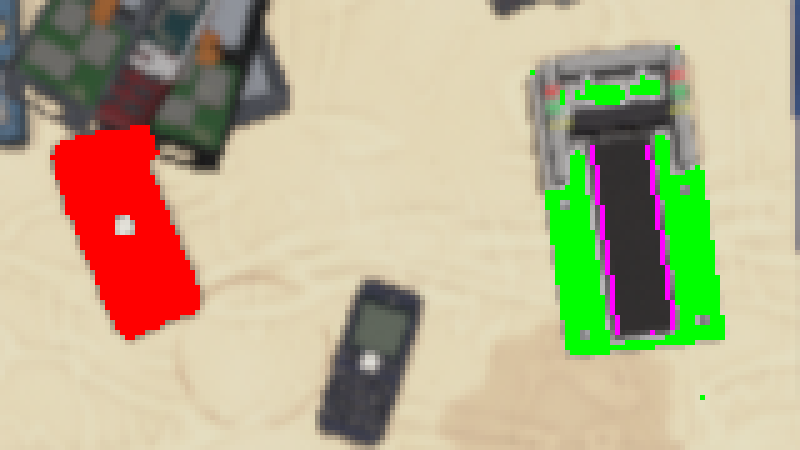

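```bash
python3 - <<'E'
from h import *
im=cv2.imread('pics/top0.png'); v=cv2.cvtColor(im,cv2.COLOR_BGR2HSV)[:,:,2]
L=[];R=[]
for y in range(233,253):
    r=np.where(v[y,255:295]<150)[0]+255
    L.append((r.min()-.5,y));R.append((r.max()+.5,y))
def fit(P):
    a=cv2.fitLine(ray('top',P,.0076)[:,:2].astype(np.float32),cv2.DIST_HUBER,0,.01,.01).ravel(); return a if a[0]>0 else np.r_[-a[:2],a[2:]]
for P in (L[:18],R):
    a=fit(P); print(np.round(a,4),np.degrees(np.arctan2(a[1],a[0])))
a,b=fit(L[:18]),fit(R)
d=a[:2]+b[:2]; d/=np.linalg.norm(d); n=np.array([-d[1],d[0]])
print('ang',np.degrees(np.arctan2(d[1],d[0])),'width',n@(a[2:]-b[2:]))
nc=n@(a[2:]+b[2:])/2
# along extent: dark pixels near the left 60% of width
ys,xs=np.where(v[215:270,250:300]<150); W=ray('top',np.c_[xs+250,ys+215],.0076)[:,:2]
o=W@n-nc; k=abs(o)<.012; t=W[k]@d; print('screen end',t.min()-.0013,'mid',(t.min()-.0013+.0535)*d+nc*n)
ts=t.min()-.0013
k=(o>.005)&(o<.02)&(W@d<ts+.125); print('extent left strip',np.sort(W[k]@d)[-6:]-ts)
s=(v[215:270,250:300]>190); 
print('proj mid',proj('top',np.r_[(ts+.0535)*d+nc*n,.005]))
E
```

```text
[0.927  0.3751 0.5019 0.4287] 22.03353
[0.926  0.3775 0.5    0.3769] 22.17664
ang 22.105087 width 0.047315657
screen end 0.561434677961609 mid [0.50024668 0.40248716]
extent left strip [0.11865793 0.12006598 0.12107894 0.12209195 0.123105   0.12350102]
proj mid [[274.7529097  240.86455949]]
```

Call:
play_rows:
  commands:
    - {"x":-45,"y":-9,"z":0,"az":-0.13}
    - {"x":-95,"y":-19,"z":20,"az":-0.28}
    - {"x":-145,"y":-30,"z":50,"az":-0.44}
    - {"x":-195,"y":-40,"z":80,"az":-0.6}
    - {"x":-240,"y":-50,"z":105,"az":-0.74}
    - {"x":-280,"y":-58,"z":130,"az":-0.815}
    - {"x":-280,"y":-58,"z":130,"az":-0.815}
    - {"x":-280,"y":-58,"z":130,"az":-0.815}
  gripper: 0.45

```text
validation failed for argument at $.co...
```

```bash
python3 - <<'E'
from h import *
s=bot.observe(); print(s['t'],s['tool_pos'],s['tcp_rot'],s['wrist_force'],s['width'])
im=cv2.imwrite('pics/s1.png',np.vstack([cv2.resize(bot.get_image(n)[a:a+110,b:b+240,::-1],None,fx=2.7,fy=2.7) for n,a,b in(('top',190,190),('side',200,200))]))
E
```

```text
0.1 [0.26028939 0.56785248 0.22183974] [[-9.09049193e-01  4.16688530e-01 -4.83393271e-04]
 [ 4.16688809e-01  9.09048471e-01 -1.14648715e-03]
 [-3.83001303e-05 -1.24363778e-03 -9.99999226e-01]] [-0.05000135  0.75645901 -0.31537559] 0.08698109899761527
```

View pics/s1.png

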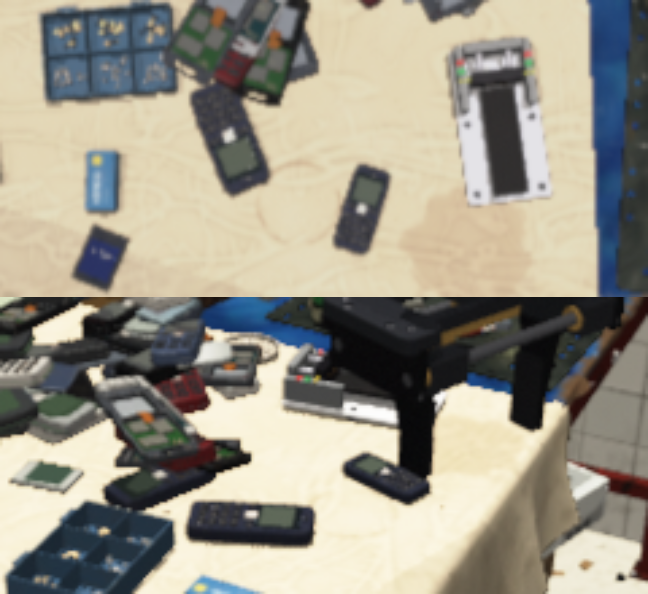

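The arm has not moved. The picture repeats the scene, with the mid phone lying free in front of the clutter. The call was refused, most likely because every row needs all six keys.

Call:
play_rows:
  commands:
    - {"x":-45,"y":-9,"z":0,"ax":0,"ay":0,"az":-0.13}
    - {"x":-95,"y":-19,"z":20,"ax":0,"ay":0,"az":-0.28}
    - {"x":-145,"y":-30,"z":50,"ax":0,"ay":0,"az":-0.44}
    - {"x":-195,"y":-40,"z":80,"ax":0,"ay":0,"az":-0.6}
    - {"x":-240,"y":-50,"z":105,"ax":0,"ay":0,"az":-0.74}
    - {"x":-280,"y":-58,"z":130,"ax":0,"ay":0,"az":-0.815}
    - {"x":-280,"y":-58,"z":130,"ax":0,"ay":0,"az":-0.815}
    - {"x":-280,"y":-58,"z":130,"ax":0,"ay":0,"az":-0.815}
  gripper: 0.45
  grip_force: 30

```text
t: 1.2
tool_pos: [0.4903, 0.3994, 0.0927]
tcp_rot: [[-0.927, -0.375, -0.001], [-0.375, 0.927, 0.001], [0.0, 0.001, -1.0]]
wrist_force: [-0.1, 0.3, -0.0]
width: 0.0629
grasp_force: 0.0
```

Call:
play_rows:
  commands:
    - {"x":-1,"y":-1,"z":25,"ax":0,"ay":0,"az":0}
    - {"x":-1,"y":-1,"z":50,"ax":0,"ay":0,"az":0}
    - {"x":-1,"y":-1,"z":72,"ax":0,"ay":0,"az":0}
    - {"x":-1,"y":-1,"z":85,"ax":0,"ay":0,"az":0}
    - {"x":-1,"y":-1,"z":92,"ax":0,"ay":0,"az":0}
    - {"x":-1,"y":-1,"z":92,"ax":0,"ay":0,"az":0}
    - {"x":-1,"y":-1,"z":92,"ax":0,"ay":0,"az":0}

```text
t: 2.08
tool_pos: [0.4925, 0.3987, 0.0015]
tcp_rot: [[-0.927, -0.376, 0.001], [-0.376, 0.927, 0.001], [-0.001, 0.001, -1.0]]
wrist_force: [-0.2, 0.1, -0.6]
width: 0.0633
grasp_force: 0.0
```

Call:
play_rows:
  commands:
    - {"x":0,"y":0,"z":0,"ax":0,"ay":0,"az":0}
    - {"x":0,"y":0,"z":0,"ax":0,"ay":0,"az":0}
    - {"x":0,"y":0,"z":0,"ax":0,"ay":0,"az":0}
    - {"x":0,"y":0,"z":0,"ax":0,"ay":0,"az":0}
  gripper: -0.2
  grip_force: 40

```text
t: 2.58
tool_pos: [0.4922, 0.3985, 0.0009]
tcp_rot: [[-0.927, -0.376, 0.0], [-0.376, 0.927, 0.0], [-0.0, 0.0, -1.0]]
wrist_force: [-0.8, -0.5, 3.6]
width: 0.0468
grasp_force: 40.0
```

Call:
play_rows:
  commands:
    - {"x":0,"y":0,"z":-12,"ax":0,"ay":0,"az":0}
    - {"x":0,"y":0,"z":-35,"ax":0,"ay":0,"az":0}
    - {"x":5,"y":-10,"z":-65,"ax":0,"ay":0,"az":0}
    - {"x":20,"y":-40,"z":-85,"ax":0,"ay":0,"az":0.05}
    - {"x":42,"y":-85,"z":-85,"ax":0,"ay":0,"az":0.12}
    - {"x":65,"y":-130,"z":-85,"ax":0,"ay":0,"az":0.18}
    - {"x":88,"y":-175,"z":-85,"ax":0,"ay":0,"az":0.24}
    - {"x":105,"y":-212,"z":-85,"ax":0,"ay":0,"az":0.279}
    - {"x":114,"y":-232,"z":-85,"ax":0,"ay":0,"az":0.279}
    - {"x":114,"y":-232,"z":-85,"ax":0,"ay":0,"az":0.279}

```text
t: 3.82
tool_pos: [0.4738, 0.1387, 0.0862]
tcp_rot: [[-0.995, -0.103, 0.001], [-0.103, 0.995, 0.0], [-0.001, -0.0, -1.0]]
wrist_force: [-1.1, 0.5, -1.2]
width: 0.0468
grasp_force: 40.0
```

```bash
python3 - <<'E'
from h import *
s=bot.observe(); print(s['t'],s['tool_pos'],s['wrist_force'],s['width'],s['grasp_force'])
a,b=[bot.get_image(n)[:,:,::-1] for n in('top','side')]
cv2.imwrite('pics/a2.png',a);cv2.imwrite('pics/b2.png',b)
cv2.imwrite('pics/s2.png',np.vstack([cv2.resize(i[y:y+75,x:x+200],None,fx=4,fy=4,interpolation=cv2.INTER_CUBIC) for i,y,x in((a,195,270),(b,200,250))]))
E
```

```text
3.825 [0.47383652 0.13866757 0.0862142 ] [-1.12139644  0.48728918 -1.23539789] 0.04680994134942971 39.99617099761963
```

View pics/s2.png

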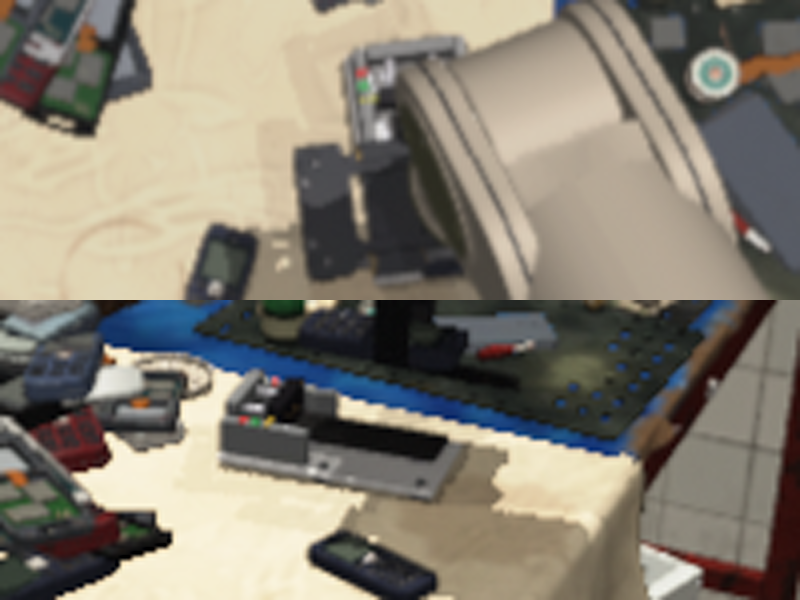

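The top view is now blocked by the arm, with the head and left cheek still visible at about (362,210). The side view shows the empty cradle, with its plate's rear corners near (359,246) and (367,236). I'll check the cradle pose against those and measure where the phone's foot is.

```bash
cat >> h.py <<'E'
A=np.radians(6.1);U=np.array([np.cos(A),np.sin(A),0]);V=np.array([-U[1],U[0],0]);O=np.array([.5005,.1437,-.0024])
def C(x,y,z): return O+U*x/1e3+V*y/1e3+np.array([0,0,z/1e3])
E
python3 - <<'E'
from h import *
pts={'rear+':(-65,40,9),'rear-':(-65,-40,9),'head+':(85,40,9),'cheekrear+':(23,36,34),'cheekfar+':(85,36,34),'bedrear+':(-60,17,24),'bedrear-':(-60,-17,24)}
for k,p in pts.items(): print(k,proj('side',C(*p)).round(1),proj('top',C(*p)).round(1))
b=cv2.imread('pics/b2.png')
o=cv2.resize(b[155:265,290:410],None,fx=5,fy=5,interpolation=cv2.INTER_CUBIC)
def mk(P,c):
    for q in proj('side',P): cv2.circle(o,tuple(int(v) for v in ((q-(290,155)+.5)*5)),3,c,-1)
mk(np.array([C(*p) for p in pts.values()]),(0,0,255))
T=bot.observe(); R=T['tcp_rot']; t=T['tool_pos']
# phone bottom/top corners as held: tool x=-length, underside 3.3mm beyond TCP
ph=np.array([t+R@np.array([-(9+l)/1e3,w/1e3,h/1e3]) for l in(-53.5,53.5) for w in(-23.5,23.5) for h in(3.3,-11.7)])
mk(ph,(0,255,0)); cv2.imwrite('pics/s3.png',o)
E
```

```text
rear+ [[359.6 248. ]] [[363.1 266.2]]
rear- [[367.4 235.1]] [[394.1 262.4]]
head+ [[305.6 238.4]] [[355.5 208.7]]
cheekrear+ [[328.2 233.2]] [[360.9 230.9]]
cheekfar+ [[306.2 229.4]] [[357.7 206.9]]
bedrear+ [[360.4 238.8]] [[372.3 262.8]]
bedrear- [[363.7 233.4]] [[385.6 261.2]]
```

View pics/s3.png

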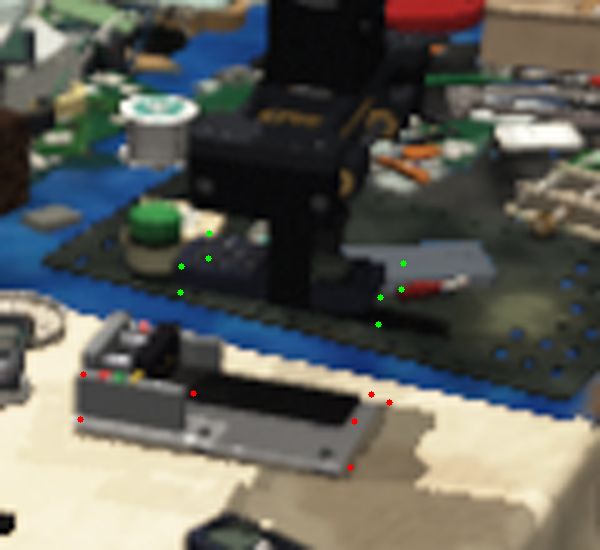

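Cradle marks agree with the image to about 1–2 px, and the phone is level in the grip where predicted. I lower it behind the head, 2 mm to the left.

Call:
play_rows:
  commands:
    - {"x":0,"y":2,"z":15,"ax":0,"ay":0,"az":0}
    - {"x":0,"y":2,"z":32,"ax":0,"ay":0,"az":0}
    - {"x":0,"y":2,"z":46,"ax":0,"ay":0,"az":0}
    - {"x":0,"y":2,"z":55,"ax":0,"ay":0,"az":0}
    - {"x":0,"y":2,"z":58,"ax":0,"ay":0,"az":0}
    - {"x":0,"y":2,"z":58,"ax":0,"ay":0,"az":0}
    - {"x":0,"y":2,"z":58,"ax":0,"ay":0,"az":0}
  grip_force: 55

```text
t: 4.8
tool_pos: [0.4738, 0.1425, 0.028]
tcp_rot: [[-0.994, -0.106, 0.001], [-0.106, 0.994, 0.0], [-0.001, 0.0, -1.0]]
wrist_force: [0.0, -0.5, -0.8]
width: 0.0467
grasp_force: 55.0
```

```bash
python3 - <<'E'
from h import *
s=bot.observe(); print(s['t'],s['tool_pos'],s['wrist_force'],s['ft_torque'],s['width'],s['grasp_force'])
a,b=[bot.get_image(n)[:,:,::-1] for n in('top','side')]
cv2.imwrite('pics/a4.png',a);cv2.imwrite('pics/b4.png',b)
cv2.imwrite('pics/s4.png',np.vstack([cv2.resize(i[y:y+60,x:x+120],None,fx=5,fy=5,interpolation=cv2.INTER_CUBIC) for i,y,x in((a,195,340),(b,205,290))]))
E
```

```text
4.8 [0.47377085 0.14252438 0.02799519] [ 0.04252713 -0.47057057 -0.75558816] [0.10346483 0.06754757 0.03095707] 0.04667013412745615 54.99606549739838
```

View pics/s4.png

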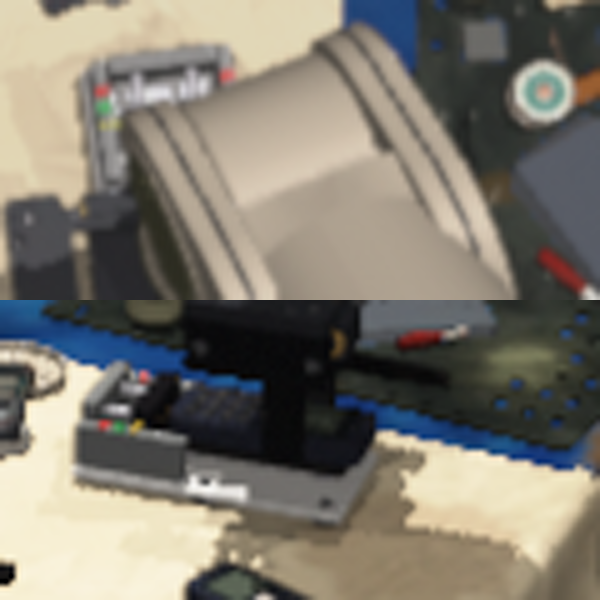

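The phone is just above the bed, between the cheeks, with its keypad end short of the black head. In the side view the yellow pointer, at (138,425) in the crop, is just outside the green band at (120,427). Next I touch down.

Call:
play_rows:
  commands:
    - {"x":0,"y":-1,"z":2,"ax":0,"ay":0,"az":0}
    - {"x":0,"y":-1,"z":4,"ax":0,"ay":0,"az":0}
    - {"x":0,"y":-1,"z":4,"ax":0,"ay":0,"az":0}
    - {"x":0,"y":-1,"z":4,"ax":0,"ay":0,"az":0}

```text
t: 5.4
tool_pos: [0.4737, 0.1413, 0.0238]
tcp_rot: [[-0.994, -0.106, 0.0], [-0.106, 0.994, 0.0], [-0.0, 0.0, -1.0]]
wrist_force: [-1.7, -1.0, 3.2]
width: 0.0465
grasp_force: 55.0
```

Call:
play_rows:
  commands:
    - {"x":0,"y":0,"z":1,"ax":0,"ay":0,"az":0}
    - {"x":0,"y":0,"z":1,"ax":0,"ay":0,"az":0}
    - {"x":0,"y":0,"z":1,"ax":0,"ay":0,"az":0}

```text
t: 5.78
tool_pos: [0.4737, 0.1413, 0.0227]
tcp_rot: [[-0.994, -0.106, 0.0], [-0.106, 0.994, 0.0], [-0.0, 0.0, -1.0]]
wrist_force: [-0.3, -1.8, 4.7]
width: 0.0464
grasp_force: 55.0
```

Call:
play_rows:
  commands:
    - {"x":-3,"y":0,"z":0.5,"ax":0,"ay":0,"az":0}
    - {"x":-6,"y":0,"z":0.8,"ax":0,"ay":0,"az":0}
    - {"x":-9,"y":0,"z":1.1,"ax":0,"ay":0,"az":0}
    - {"x":-12,"y":0,"z":1.4,"ax":0,"ay":0,"az":0}
    - {"x":-13,"y":0,"z":1.5,"ax":0,"ay":0,"az":0}
    - {"x":-13,"y":0,"z":1.5,"ax":0,"ay":0,"az":0}
    - {"x":-13,"y":0,"z":1.5,"ax":0,"ay":0,"az":0}

```text
t: 6.65
tool_pos: [0.485, 0.143, 0.0209]
tcp_rot: [[-0.994, -0.106, -0.003], [-0.106, 0.994, -0.0], [0.003, 0.0, -1.0]]
wrist_force: [-7.6, -0.4, 8.6]
width: 0.0464
grasp_force: 55.0
```

Call:
play_rows:
  commands:
    - {"x":-2,"y":0,"z":0.2,"ax":0,"ay":0,"az":0}
    - {"x":-3,"y":0,"z":0.4,"ax":0,"ay":0,"az":0}
    - {"x":-3,"y":0,"z":0.4,"ax":0,"ay":0,"az":0}
    - {"x":-3,"y":0,"z":0.4,"ax":0,"ay":0,"az":0}

```text
t: 7.15
tool_pos: [0.4874, 0.1433, 0.0204]
tcp_rot: [[-0.994, -0.107, -0.004], [-0.107, 0.994, -0.0], [0.004, 0.0, -1.0]]
wrist_force: [-9.9, -0.1, 11.5]
width: 0.0466
grasp_force: 55.0
```

```bash
python3 - <<'E'
from h import *
s=bot.observe(); print(s['t'],s['tool_pos'],s['wrist_force'],s['ft_torque'],s['width'],s['grasp_force'])
a,b=[bot.get_image(n)[:,:,::-1] for n in('top','side')]
cv2.imwrite('pics/s5.png',np.vstack([cv2.resize(a[198:233,350:390],(680,595)[:2] if 0 else (400,300),interpolation=cv2.INTER_CUBIC),cv2.resize(b[220:250,300:340],(400,300),interpolation=cv2.INTER_CUBIC)]))
for nm,i in(('top',a),('side',b)):
    h,sx,v=cv2.split(cv2.cvtColor(np.ascontiguousarray(i),cv2.COLOR_BGR2HSV))
    for c,lo,hi in(('yellow',22,36),('green',45,80),('red',0,8)):
        y0,x0=(200,352) if nm=='top' else (222,300)
        w=(slice(y0,y0+30),slice(x0,x0+40 if nm=='side' else x0+14))
        m=(h[w]>=lo)&(h[w]<=hi)&(sx[w]>110)&(v[w]>90); ys,xs=np.where(m); print(nm,c,len(xs),xs.mean()+x0 if len(xs) else 0,ys.mean()+y0 if len(xs) else 0)
E
```

```text
7.15 [0.4874393  0.14329166 0.02040759] [-9.93684699 -0.07522764 11.53725784] [-0.18960478  2.19041208 -0.03522836] 0.04664304615332814 55.00129044055939
top yellow 0 0 0
top green 0 0 0
top red 2 359.5 213.0
side yellow 3 314.3333333333333 229.33333333333334
side green 1 313.0 229.0
side red 3 310.3333333333333 229.33333333333334
```

View pics/s5.png

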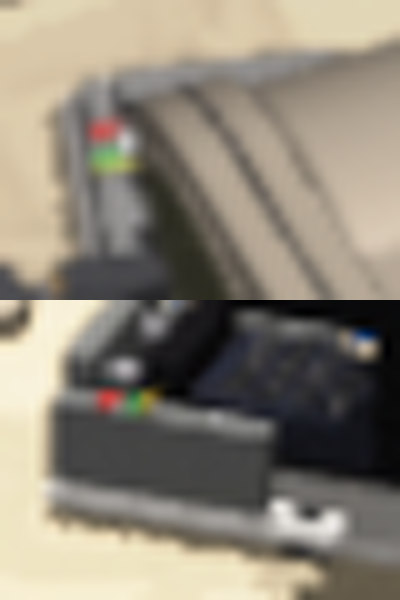

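Top view: the yellow pointer now borders the green mark, at crop (112,163) against (112,153). The side view agrees, so the head is near the lower edge of the band. I push a bit further and measure the pointer with a yellow-weighted centroid against the rest pictures.

Call:
play_rows:
  commands:
    - {"x":-1.5,"y":0,"z":-0.3,"ax":0,"ay":0,"az":0}
    - {"x":-2.5,"y":0,"z":-0.5,"ax":0,"ay":0,"az":0}
    - {"x":-2.5,"y":0,"z":-0.5,"ax":0,"ay":0,"az":0}
    - {"x":-2.5,"y":0,"z":-0.5,"ax":0,"ay":0,"az":0}

```text
t: 7.75
tool_pos: [0.4892, 0.1435, 0.0205]
tcp_rot: [[-0.994, -0.107, -0.005], [-0.107, 0.994, -0.001], [0.005, -0.0, -1.0]]
wrist_force: [-11.4, -1.5, 8.7]
width: 0.0464
grasp_force: 55.0
```

```bash
cat > ptr.py <<'E'
from h import *
s=bot.observe(); print(s['t'],s['tool_pos'],s['wrist_force'],s['grasp_force'], 'along',(s['tool_pos']-O)@U)
def cen(i,n,kind):
    # top: left cheek top strip only; side: near cheek top strip
    y0,y1,x0,x1=(208,226,356,366) if n=='top' else (226,234,304,322)
    w=i[y0:y1,x0:x1].astype(float); B,G,R=w[...,0],w[...,1],w[...,2]
    k={'y':np.minimum(R,G)-B-35,'g':G-np.maximum(R,B)-25,'r':R-np.maximum(G,B)-40}[kind]
    k=np.clip(k,0,None); yy,xx=np.mgrid[y0:y1,x0:x1]
    return np.array([(k*xx).sum(),(k*yy).sum()])/max(k.sum(),1e-9),k.sum()
a,b=[np.ascontiguousarray(bot.get_image(n)[:,:,::-1]) for n in('top','side')]
import time; cv2.imwrite('pics/a_%d.png'%(s['t']*100),a);cv2.imwrite('pics/b_%d.png'%(s['t']*100),b)
for n,i0,i1 in(('top',cv2.imread('pics/a4.png'),a),('side',cv2.imread('pics/b4.png'),b)):
    e=[]
    for d in(0,6,12): e.append(proj(n,C(30+d,32,35))[0])
    ax=e[2]-e[0]; pm=np.linalg.norm(ax)/12; ax/=np.linalg.norm(ax)
    for kind in 'ygr':
        c0,n0=cen(i0,n,kind);c1,n1=cen(i1,n,kind); print(n,kind,c0.round(1),n0,c1.round(1),n1,'shift mm',((c1-c0)@ax/pm).round(1))
    print(n,'green0-yellow0 mm',((cen(i0,n,'g')[0]-cen(i0,n,'y')[0])@ax/pm).round(1))
    # profile along cheek, all channels
    y=[]
    for d in range(-12,22,2):
        p=cen(i0,n,'g')[0]+ax*pm*(d-9); y.append([int(cv2.getRectSubPix(j,(1,1),tuple(map(float,p)))[0,0,q]) for j in(i0,i1) for q in(2,1,0)])
    print(*[f'{d}:{v}' for d,v in zip(range(-12,22,2),y)],sep='\n')
E
python3 ptr.py
```

```text
7.75 [0.48920048 0.14345687 0.02050115] [-11.44131836  -1.46317197   8.68413225] 55.001453161239624 along -0.011261381444435494
top y [361.5 219.6] 27.0 [361.7 216. ] 27.0 shift mm 9.1
top g [360.4 216. ] 113.0 [360.5 215.6] 31.0 shift mm 0.9
top r [359.9 212.6] 218.0 [359.9 212.6] 217.0 shift mm 0.0
top green0-yellow0 mm 9.5
-12:[143, 141, 140, 142, 140, 139]
-10:[145, 143, 142, 145, 143, 142]
-8:[147, 145, 144, 148, 145, 144]
-6:[148, 145, 144, 148, 145, 144]
-4:[150, 148, 142, 149, 146, 145]
-2:[158, 155, 126, 148, 146, 144]
0:[160, 156, 120, 146, 144, 142]
2:[153, 151, 124, 141, 140, 137]
4:[136, 142, 130, 134, 136, 128]
6:[116, 152, 120, 131, 142, 107]
8:[104, 163, 115, 134, 160, 99]
10:[108, 166, 118, 137, 170, 107]
12:[127, 155, 124, 140, 162, 120]
14:[153, 128, 114, 155, 129, 113]
16:[183, 101, 96, 183, 102, 95]
18:[188, 99, 96, 188, 99, 95]
20:[172, 113, 111, 171, 113, 110]
side y [316.8 229.7] 150.0 [313.6 229.4] 107.0 shift mm 9.0
side g [313.4 229.9] 90.0 [0. 0.] 0.0 shift mm 959.6
side r [310.4 229.4] 227.0 [310.4 229.4] 228.0 shift mm -0.0
side green0-yellow0 mm 9.2
-12:[140, 140, 138, 140, 140, 139]
-10:[126, 126, 123, 126, 126, 124]
-8:[114, 114, 111, 116, 116, 115]
-6:[110, 109, 105, 110, 110, 110]
-4:[119, 115, 99, 106, 106, 106]
-2:[143, 129, 86, 106, 105, 104]
0:[160, 140, 80, 106, 105, 103]
2:[158, 140, 85, 105, 106, 103]
4:[121, 127, 105, 107, 114, 100]
6:[87, 128, 95, 110, 121, 77]
8:[68, 135, 82, 117, 128, 59]
10:[75, 144, 90, 127, 134, 67]
12:[103, 124, 93, 119, 121, 86]
14:[138, 103, 90, 137, 102, 90]
16:[175, 84, 82, 175, 84, 81]
18:[180, 71, 69, 180, 71, 69]
20:[157, 88, 86, 157, 88, 86]
```

Both views give a head shift of 9.0 mm, the middle of the band. I hold to check that it is steady.

Call:
play_rows:
  commands:
    - {"x":0,"y":0,"z":0,"ax":0,"ay":0,"az":0}
    - {"x":0,"y":0,"z":0,"ax":0,"ay":0,"az":0}
    - {"x":0,"y":0,"z":0,"ax":0,"ay":0,"az":0}
    - {"x":0,"y":0,"z":0,"ax":0,"ay":0,"az":0}
    - {"x":0,"y":0,"z":0,"ax":0,"ay":0,"az":0}
    - {"x":0,"y":0,"z":0,"ax":0,"ay":0,"az":0}

```text
t: 8.6
tool_pos: [0.4892, 0.1435, 0.0205]
tcp_rot: [[-0.994, -0.107, -0.005], [-0.107, 0.994, -0.001], [0.005, -0.0, -1.0]]
wrist_force: [-11.1, -1.1, 9.4]
width: 0.0466
grasp_force: 55.0
```

```bash
python3 ptr.py | grep -E "^[0-9.]+ \[|(top|side) y"; python3 -c "
import cv2,glob
f=max(glob.glob('pics/b_*.png'),key=lambda x:int(x[7:-4]));i=cv2.imread(f)
cv2.imwrite('pics/fin.png',cv2.resize(i[205:265,290:410],None,fx=6,fy=6,interpolation=cv2.INTER_CUBIC))"
```

```text
8.6 [0.48922099 0.14347526 0.02050342] [-11.07001321  -1.05623038   9.37439132] 55.00125825405121 along -0.011239030467779595
top y [361.5 219.6] 27.0 [361.7 216. ] 26.0 shift mm 9.1
side y [316.8 229.7] 150.0 [313.6 229.4] 109.0 shift mm 9.0
```

View pics/fin.png

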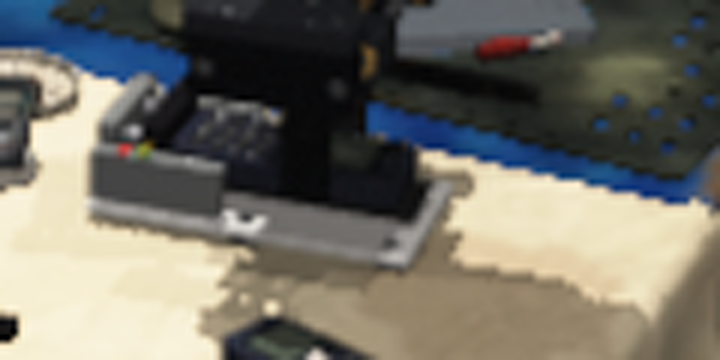

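The phone lies flat on the bed between the cheeks against the head, and the yellow pointer at (143,150) in the crop is in the green. The push is steady at about 10 N down, so I hand in.

```bash
python3 -c "
from workcell import bot
print(bot.close_job())"
```

```text
the job is handed in; nothing more can be done
None
```

The job is handed in with the arm still holding the push: the mid-size phone lies face up on the bed, pressed down with roughly 10 N, and the contact head is back about 9 mm, mid green band and clear of its 16 mm stop.

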